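Throw the guarded bench isolator

TASK

Throw the guarded toggle on the grey bench switch box: push its hinged steel guard up and back with the outside of a finger, and while the finger still holds the guard up, push the toggle beneath it right over to its far stop. Then draw the finger out and let the guard drop fully shut. This is pushing only: do not pinch the guard or the toggle, and leave the loose ring, brass fitting and bolt beside the box where they are.

Things in the scene. Friction and masses are not known exactly. Their poses are not given: they have to be found in the camera images.
- switch_box: grey metal switch box screwed to the bench, 84 mm deep (x), 110 mm wide (y), top plate 40 mm above the bench, a black gland stub on its +y side. Origin on the bench below the toggle pivot; z up, +x from the front of the box to its back, where the guard is hinged; the front faces roughly to the robot. It reaches from x = -62 to +34 mm and y = -55 to +77 mm (stub).
- guard (a joint): angle of the guard in rad: 0 shut, grows as its front edge swings up and back, stop at 0.9. A dark steel hood 60 mm wide, its roof 90 mm above the bench, open to the front below the roller. It never stays up: its weight and a weak spring shut it; about 1 N at the roller holds it.
- guard_hinge (a point): middle of the guard's hinge line, which runs along the box's y, 30 mm behind the origin of the box and 38 mm above the bench; x, y, z as the box.
- guard_roller (a point): centre of the free-turning steel roller (10 mm thick, 54 mm long along y), the guard's front edge, 70 mm from the hinge line. Shut: 23 mm in front (-x) of the box's origin, 84 mm above the bench. Fingers pointing down in front of it, tips 58 mm above the bench, moved to the box's +x roll it up and back and next meet the toggle; it is 105 mm above the bench when the toggle is over.
- toggle (a joint): angle of the toggle in rad: 0 to 0.05 at the start (leaning 0.3 towards the front of the box), 0.3 upright, 0.6 at its far stop (leaning 0.3 to the back). Stiff by friction, about 2 N at the paddle; it stays where it is left.
- toggle_tip (a point): centre of the top end of the toggle, a flat steel paddle (the upper 24 mm) 22 mm wide (y), 10 mm thick (x), ending 40 mm from its pivot, which lies above the box's origin, 40 mm above the bench. At the far stop its near face, 58 mm above the bench, is level in x with the box's origin.
- spacer_ring: loose pale metal ring, 38 mm across, 12 mm high, lying flat beside the box; origin at the centre of its underside. To be left alone.
- brass_fitting: loose brass fitting, about 25 mm wide and 40 mm high, standing beside the box; origin at the centre of its underside. To be left alone.
- bolt: loose grey hexagon bolt, 58 mm long, 17 mm high, lying near the box; origin at the centre of its underside. To be left alone.
Things that resemble listed ones, but are neither listed nor needed, are in the scene too. There is more than one size of the switch_box; the job needs the largest.

How it is judged:
On the way, in this order (a step that is already met when the one before it is completed fails the run):
1. the guard is pushed up while the toggle still leans to the front (value of joint guard above 0.1 rad and value of joint toggle below 0.25 rad), for 0.1 s.
2. the toggle is pushed over to its far stop with the guard held up (value of joint toggle above 0.53 rad and value of joint guard above 0.2 rad), for 0.1 s.
At the end, for the whole second after the job is handed in: the toggle is within 0.07 rad of its far stop (joint above 0.53), the guard is shut (below 0.04 rad), and ring, fitting and bolt lie within 15 mm of where they were (value of joint toggle above 0.53 rad and value of joint guard below 0.04 rad and distance of each of spacer_ring, brass_fitting, bolt from where it was at the start of the episode below 0.015 m); the robot touches nothing.
It fails at once if a loose thing beside the box was moved more than 15 mm or lifted (distance of any of spacer_ring, brass_fitting, bolt from where it was at the start of the episode above 0.015 m).
It fails at once if the toggle was pinched (fingers pressing on both of its faces) (contact force between each of toggle_c1, toggle_c2 and the fingers above 2 N).
It fails at once if the guard was pinched by its cheeks (contact force between any of guard_c2, guard_c3 and the fingers above 1 N and contact force between any of guard_c4, guard_c5 and the fingers above 1 N).
It also fails if it takes over 38 s, if anything falls off the work surface, if the arm or the gripper's body presses on something with over 40 N, if the wrist force passes 120 N, or if a joint passes its speed limit or range.

ROBOT

A 7-joint arm with a two-finger parallel gripper is mounted at the origin on a cart in front of the work surface, level with it; the furniture and walls round the work are solid. World frame = base frame: x ahead of the robot, y to its left, z up, the work surface at z = 0. Lengths are in m, angles in rad, forces in N, time in s.
With the tool pointing down it reaches from about 0.4 to 0.85 m from the base axis. Payload 10.4 kg.
Tool frame: the origin (TCP) lies between the finger pads; the fingertips stand ctrl.tip_reach ahead of it and the grasp point (between the pads) lies 3 mm ahead of it (ctrl.tip_reach is the distance from the TCP to the fingertips, in m); z points along the fingers, y is the line along which they close (so a half turn about z gives the same grasp; the last joint's range is limited). The gripper opens to 85 mm and grips with 20 to 120 N. Pads are 22 mm wide; open, the fingers measure 114 mm over their backs; the gripper's body (76 mm by 85 mm) begins 54 mm behind the grasp point. The pads swing forward as they close: fully open they stand 13 mm farther back than shut.
Start: joints at [1.092, 0.332, -0.065, 1.46, 0.022, 1.35, -0.088], TCP at [0.275, -0.561, 0.253] pointing down, gripper open.
Joint ranges: [-2.6, 2.6], [-0.5, 2.12], [-1.47, 1.34], [0.16, 2.42], [-1.27, 4.41], [0.06, 2.06], [-2.6, 2.6]. Speed limits (rad/s): [2.22, 2.22, 2.79, 2.79, 3.14, 3.14, 3.14].

INTERFACE

Orientations are given as a unit quaternion [w, x, y, z].
In Python, from station import ctrl, imaging gives the robot as it stands.
- The arm moves only by the tool step_arm, never from a script. Its argument "deltas" is a list of rows, each a list of 4 numbers: the shift along the tool's x, y, z in units of 600 mm (1.0 is 600 mm), then the turn about the tool's z in units of 2 pi rad (1.0 is 2 pi rad). A call has 1 to 20 rows; each row is the pose to reach, as a shift and turn from the pose commanded when the call began, along the tool's axes at that moment, turning the shorter way round; what a row does not reach only later rows make up. A row lasts 1/10 s, in which the tool goes at most 50 mm and 8.59 degrees, less where a joint would pass 70% of its speed; a pose out of reach is approached as far as the arm can. A call with a number of a shift or a turn outside -1 to 1 is refused whole. A call with a gripper value outside its range is refused whole. "gripper" is the gripper's target within -1 to 1 (fully open at 1, half-way at 0, shut at -1), set as the call begins (left out, the last holds). The fingers move at their own pace and stop on an object; "newtons" is the grip in N (left out, the last holds). Time passes only in rows, so rows that repeat a pose let the fingers close. It gives the time, the measured TCP pose, the force, the opening and the grip force at its end, in the units of the state.
- ctrl.get_obs(): the state, without advancing time (a new reading comes with each control period).
- imaging.read_camera(name): name is "scene" or "side" or "wrist"; returns a dict with "pixels" (400x640x3 uint8, red, green, blue), "range_z" (400x640 float32, m along the optical axis (not along the pixel's ray), 0 where there is no reading), "mtx" (3x3 intrinsics, pixels), "k1" (the pictures are not rectified: a ray, as slopes to the right and down, at radius r is drawn at 1 + k1 r^2 times it, then the intrinsics apply), "R" (3x3) and "t" (3): a world point X has camera coordinates R X + t. Camera axes: x right, y down, z forward; pixel columns grow to the right and rows downward; lengths in m; the calibration is good to about 2 mm. A picture is of the moment at which its call begins.
- ctrl.hand_in(): hands the job in; it is judged then, once.
Trained networks look in a picture, given as the dict that the camera call returned (one of the last four; its "shot" number tells which), for a name from the list of things; names that differ only in an ending like _2 or _b are one class to them, and where a whole thing is asked for, a point or a joint stands for the part that bears it (a point fixed in the world has none). Each returns a list of dicts, best first, with "score" (0 to 1); they miss things now and then, are a little off and sometimes report something else, mostly with a low value. They report only what shows in the picture. A call takes as long as a camera call. They do not tell look-alikes from the thing itself.
- imaging.boxes_of(picture, target): "position" ([x, y, z] in m, in the coordinates of the camera as it stood for that picture, good to about 4 mm: the middle of the surface that is visible of it).
The state is a dict: "clock": time; "joint_pos": joint angles; "qvel": joint speeds; "joint_torque": joint torques, N m; "ee_pos": TCP position; "tool_rot": TCP orientation; "contact_force": force on the tool from outside, world axes, zero at the start; "torque": the same for the moment, N m; "grip_width": finger opening in m; "grasp_force": force on a finger pad.
Only numpy, scipy, OpenCV 4.12 (cv2) and the standard library are available. Lean on these libraries where they do the work, as an engineer would, in place of code of your own. Each camera call takes 0.05 s, during which the arm holds its last target. There are 200 camera calls.

## Working session

There is one attempt and no reset: what is moved stays moved. The work goes in short steps, Python scripts to look and compute and a tool call to move; the robot and the scene stay as the last step left them, time stands still between calls to the robot, and variables do not carry over. Pictures are saved under pics/ and viewed, at most 10 in all, crops included, and the job is handed in when it is done.

Besides the shell and the picture viewer there is one more tool, called after "Call:" as a command line: name --pt "numbers of a row" for each row, then --argument value for the rest. step_arm: Moves the arm, as the interface text tells. Shifts and turns lie within -1 to 1; 1 stands for 600 mm of shift or 2 pi rad of turn. Its arguments: {"type":"object","properties":{"deltas":{"type":"array"},"gripper":{"type":"number"},"newtons":{"type":"number"}},"required":["deltas"]}

```bash
mkdir -p pics; cat > h.py <<'E'
import numpy as np,cv2
from station import ctrl,imaging
def w(p,c): return p['R'].T@(np.array(c)-p['t'])
def cloud(p):
    H,W=p['range_z'].shape
    u,v=np.meshgrid(np.arange(W),np.arange(H))
    k=np.array([p['k1'],0,0,0,0.]);
    s=cv2.undistortPoints(np.stack([u,v],-1).reshape(-1,1,2).astype(np.float64),np.array(p['mtx'],float),k).reshape(H,W,2)
    z=p['range_z']; c=np.dstack([s[...,0]*z,s[...,1]*z,z])
    P=(c-p['t'])@p['R']; P[z<=0]=np.nan
    return P
def save(p,n): cv2.imwrite('pics/'+n,p['pixels'][...,::-1])
E
python3 - <<'E'
from h import *
o=ctrl.get_obs(); print(o['clock'],o['ee_pos'],o['tool_rot'],ctrl.tip_reach,o['grip_width'])
for n in ['scene','side']:
    p=imaging.read_camera(n); save(p,n+'.png'); print(n,'cam at',-p['R'].T@p['t'])
    for t in ['switch_box','guard','guard_roller','toggle','toggle_tip','spacer_ring','brass_fitting','bolt']:
        for d in imaging.boxes_of(p,t)[:4]: print(t,round(d['score'],2),w(p,d['position']).round(3))
E
```

```text
0.0 [ 0.27496016 -0.56088474  0.2525146 ] [-6.80111002e-04  9.74143236e-01  2.25930205e-01 -1.89620865e-04] 0.022 0.0854017652639597
scene cam at [0.01020733 0.08992898 0.68496483]
switch_box 0.81 [ 0.563 -0.125  0.038]
switch_box 0.79 [ 0.413 -0.154  0.03 ]
switch_box 0.79 [ 0.462 -0.316  0.024]
guard 0.81 [ 0.48  -0.31   0.059]
guard 0.77 [ 0.42  -0.153  0.063]
guard 0.56 [ 0.583 -0.121  0.084]
guard_roller 0.95 [ 0.482 -0.314  0.064]
guard_roller 0.86 [ 0.425 -0.153  0.063]
guard_roller 0.65 [ 0.584 -0.116  0.088]
spacer_ring 0.68 [ 0.537 -0.024  0.015]
brass_fitting 0.45 [ 0.641 -0.227  0.013]
bolt 0.68 [ 0.571 -0.28   0.011]
side cam at [0.26685404 0.43883663 0.67488146]
switch_box 0.84 [ 0.566 -0.107  0.037]
switch_box 0.64 [ 0.41  -0.142  0.029]
switch_box 0.62 [ 0.463 -0.3    0.023]
guard 0.78 [ 0.477 -0.304  0.061]
guard 0.65 [ 0.588 -0.111  0.089]
guard 0.64 [ 0.43  -0.145  0.061]
guard_roller 0.88 [ 0.424 -0.144  0.062]
guard_roller 0.83 [ 0.584 -0.107  0.089]
guard_roller 0.65 [ 0.481 -0.307  0.064]
spacer_ring 0.91 [ 0.536 -0.013  0.01 ]
brass_fitting 0.6 [ 0.562 -0.102  0.039]
bolt 0.47 [ 0.57  -0.272  0.01 ]
```

View pics/scene.png

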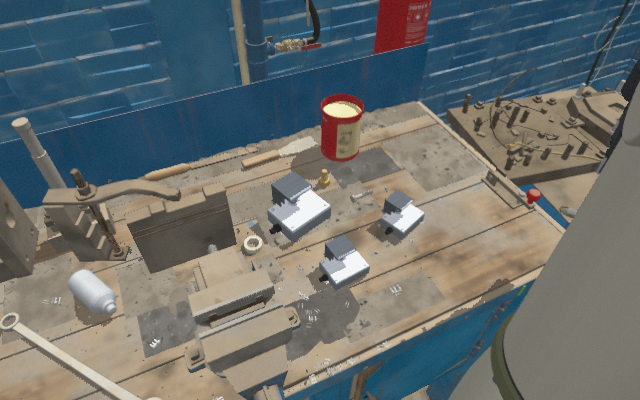

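View pics/side.png

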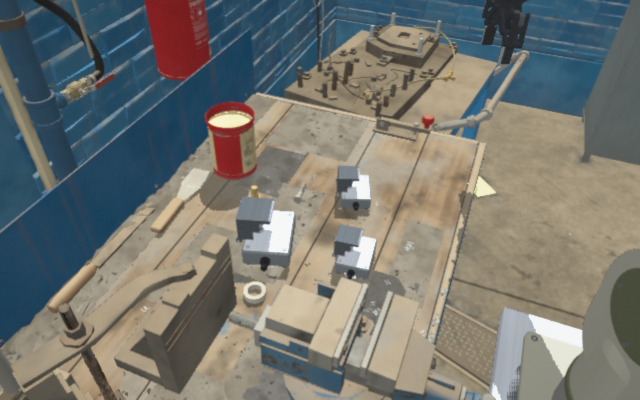

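```bash
python3 - <<'E'
from h import *
for n in ['scene','side']:
    p=imaging.read_camera(n); P=cloud(p); q=P[np.isfinite(P[...,0])]
    m=(abs(q[:,0]-.59)<.09)&(abs(q[:,1]+.12)<.1)
    for a,b in [(.034,.044),(.078,.1)]:
        s=q[m&(q[:,2]>a)&(q[:,2]<b)]
        if len(s)<5: print(n,a,len(s)); continue
        r=cv2.minAreaRect(s[:,:2].astype(np.float32)*1000)
        print(n,a,len(s),np.round(r[0],1),np.round(r[1],1),round(r[2],1),np.median(s[:,2]),s.min(0).round(3),s.max(0).round(3))
        print(cv2.boxPoints(r).round(0).tolist())
E
```

```text
scene 0.034 1413 [ 574.5 -132.2] [100.3 111. ] 17.8 0.0393537268949354 [ 0.512 -0.196  0.034] [ 0.614 -0.072  0.044]
[[510.0, -95.0], [544.0, -200.0], [639.0, -170.0], [605.0, -64.0]]
scene 0.078 723 [ 589.  -128.4] [61.4 62.9] 18.3 0.08929914954769654 [ 0.551 -0.164  0.079] [ 0.625 -0.091  0.094]
[[550.0, -108.0], [570.0, -168.0], [628.0, -149.0], [608.0, -89.0]]
side 0.034 1505 [ 570.5 -129.3] [ 96.9 111.7] 17.3 0.03801655371272337 [ 0.51  -0.196  0.034] [ 0.608 -0.07   0.044]
[[508.0, -90.0], [541.0, -197.0], [633.0, -168.0], [600.0, -62.0]]
side 0.078 936 [ 585.5 -126. ] [60.4 63. ] 17.6 0.08771471134422865 [ 0.549 -0.162  0.078] [ 0.622 -0.089  0.091]
[[547.0, -105.0], [566.0, -165.0], [624.0, -147.0], [605.0, -87.0]]
```

The largest box is the one at scene pixel (300,205) and side pixel (265,235), with the ring, fitting and bolt around it. Both cameras put its origin at about (0.585, -0.127) with yaw about 17.7°, and the front edge and the roof edge agree. I'll shut the gripper and go above a point in front of the guard.

Call:
step_arm --pt "0.651 -0.442 0.088 0.0233" --pt "0.651 -0.442 0.088 0.0233" --pt "0.651 -0.442 0.088 0.0233" --pt "0.651 -0.442 0.088 0.0233" --pt "0.651 -0.442 0.088 0.0233" --pt "0.651 -0.442 0.088 0.0233" --pt "0.651 -0.442 0.088 0.0233" --pt "0.651 -0.442 0.088 0.0233" --pt "0.651 -0.442 0.088 0.0233" --pt "0.651 -0.442 0.088 0.0233" --pt "0.651 -0.442 0.088 0.0233" --pt "0.651 -0.442 0.088 0.0233" --pt "0.651 -0.442 0.088 0.0233" --pt "0.651 -0.442 0.088 0.0233" --pt "0.651 -0.442 0.088 0.0233" --gripper -1

```text
clock: 2.5
ee_pos: [0.5088, -0.1521, 0.2007]
tool_rot: [0.0, 0.988, 0.153, 0.0]
contact_force: [0.3, -0.1, -0.7]
grip_width: -0.0
grasp_force: 0.0
```

```bash
python3 - <<'E'
from h import *
o=ctrl.get_obs(); print(o['clock'],o['ee_pos'],o['tool_rot'],ctrl.tip_reach,o['grip_width'],o['contact_force'])
p=imaging.read_camera('wrist'); save(p,'w1.png'); P=cloud(p); q=P[np.isfinite(P[...,0])]
m=(abs(q[:,0]-.59)<.09)&(abs(q[:,1]+.12)<.1)
for a,b in [(.034,.044),(.078,.1)]:
    s=q[m&(q[:,2]>a)&(q[:,2]<b)]
    if len(s)<5: print(a,len(s)); continue
    r=cv2.minAreaRect(s[:,:2].astype(np.float32)*1000); print(a,r,cv2.boxPoints(r).round(0).tolist())
for t in ['guard_roller','toggle_tip','toggle']:
    for d in imaging.boxes_of(p,t)[:3]: print(t,round(d['score'],2),w(p,d['position']).round(3))
E
```

```text
2.5 [ 0.50881166 -0.1521461   0.20067443] [2.09668248e-04 9.88189904e-01 1.53234014e-01 8.45948405e-05] 0.022 -2.5449943404256536e-05 [ 0.33109917 -0.07404047 -0.74055331]
0.034 ((567.7495727539062, -134.27813720703125), (82.63373565673828, 109.69966125488281), 17.28418731689453) [[512.0, -94.0], [545.0, -199.0], [623.0, -174.0], [591.0, -70.0]]
0.078 ((588.76806640625, -127.75531005859375), (60.25667190551758, 60.05250549316406), 17.471233367919922) [[551.0, -108.0], [569.0, -165.0], [627.0, -147.0], [608.0, -90.0]]
guard_roller 0.9 [ 0.589 -0.127  0.089]
guard_roller 0.86 [ 0.446 -0.136  0.061]
guard_roller 0.82 [ 0.486 -0.316  0.063]
```

View pics/w1.png

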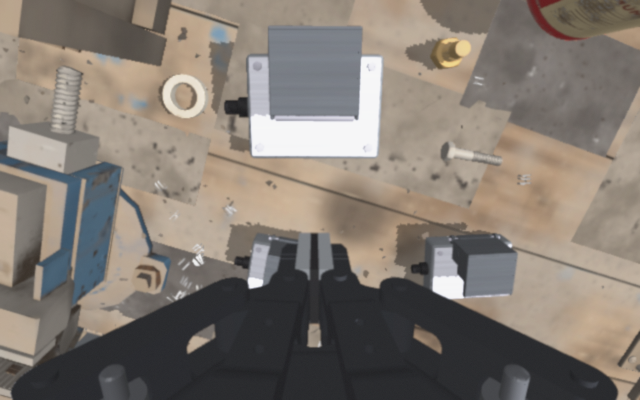

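The wrist view shows the box squarely ahead, with its front edge at row 157 and the guard spanning columns 270–362. The tool is centred in y. The refined origin is (0.587, -0.128). I'll go down and advance as far as lifting the guard.

Call:
step_arm --pt "0 0 0.07 0" --pt "0 0 0.14 0" --pt "0 0 0.201 0" --pt "0 0 0.201 0" --pt "0.02 0 0.201 0" --pt "0.04 0 0.201 0" --pt "0.05 0 0.201 0" --pt "0.06 0 0.201 0" --pt "0.066 0 0.201 0" --pt "0.072 0 0.201 0" --pt "0.078 0 0.201 0" --pt "0.084 0 0.201 0" --pt "0.09 0 0.201 0" --pt "0.09 0 0.201 0" --pt "0.09 0 0.201 0" --gripper -1

```text
clock: 4.2
ee_pos: [0.5606, -0.1347, 0.0799]
tool_rot: [0.0, 0.988, 0.154, 0.0]
contact_force: [0.3, 0.4, -0.1]
grip_width: -0.0001
grasp_force: 0.0
```

```bash
python3 - <<'E'
from h import *
o=ctrl.get_obs(); print(o['clock'],o['ee_pos'],o['contact_force'])
p=imaging.read_camera('wrist');print('cam',-p['R'].T@p['t'])
p=imaging.read_camera('side'); P=cloud(p); save(p,'s2.png')
c=p['pixels'][170:290,190:340]; cv2.imwrite('pics/s2c.png',cv2.resize(c,None,fx=4,fy=4,interpolation=cv2.INTER_CUBIC)[...,::-1])
E
```

```text
4.2 [ 0.56059907 -0.13473436  0.07986895] [ 0.30133391  0.35521752 -0.09598236]
cam [ 0.62476285 -0.11463042  0.20052148]
```

View pics/s2c.png

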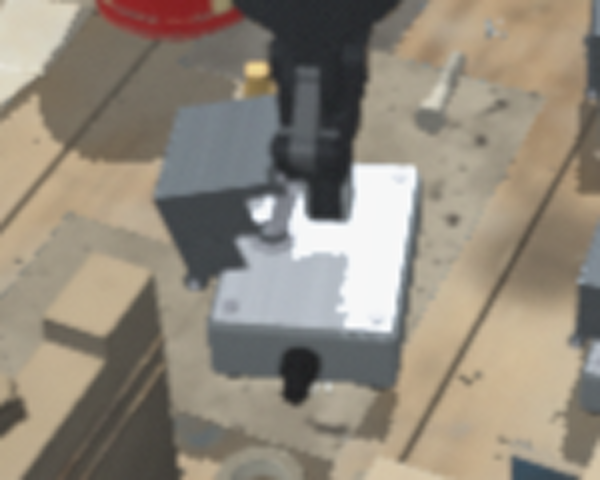

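The crop shows the guard rolled up on the finger, and the toggle at (275,215) still leaning forward, just ahead of the finger at (330,200). I'll continue slowly to push the toggle.

Call:
step_arm --pt "0.004 0 0 0" --pt "0.008 0 0 0" --pt "0.012 0 0 0" --pt "0.016 0 0 0" --pt "0.02 0 0 0" --pt "0.023 0 0 0" --pt "0.025 0 0 0" --pt "0.025 0 0 0" --pt "0.025 0 0 0"

```text
clock: 5.2
ee_pos: [0.575, -0.1301, 0.0799]
tool_rot: [0.0, 0.988, 0.154, 0.0]
contact_force: [-0.8, -1.6, 0.9]
grip_width: -0.0001
grasp_force: 0.3
```

```bash
python3 - <<'E'
from h import *
o=ctrl.get_obs(); print(o['clock'],o['ee_pos'],o['contact_force'])
p=imaging.read_camera('side')
c=p['pixels'][170:290,190:340]; cv2.imwrite('pics/s3c.png',cv2.resize(c,None,fx=4,fy=4,interpolation=cv2.INTER_CUBIC)[...,::-1])
E
```

```text
5.2 [ 0.57504849 -0.13007964  0.07994177] [-0.81039704 -1.6490112   0.86544649]
```

View pics/s3c.png

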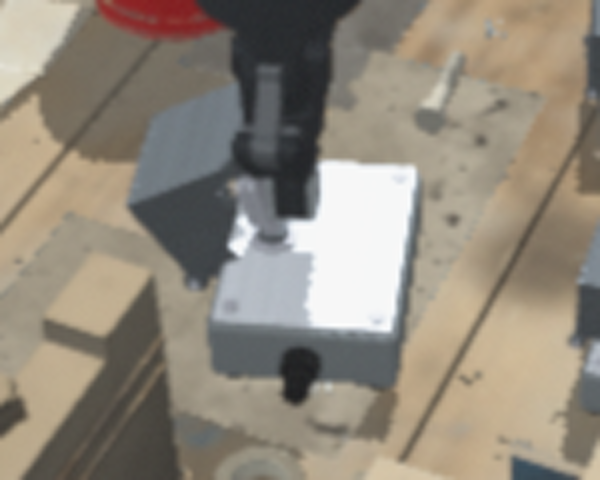

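The toggle at (265,210) now leans back, with the guard well up. The force is still only about 2 N, so it isn't on its stop. I'll push on by millimetres.

Call:
step_arm --pt "0.001 0 0 0" --pt "0.002 0 0 0" --pt "0.003 0 0 0" --pt "0.003 0 0 0" --pt "0.003 0 0 0"

```text
clock: 5.75
ee_pos: [0.5765, -0.1296, 0.0799]
tool_rot: [0.0, 0.988, 0.154, -0.0]
contact_force: [-1.9, -1.6, 0.9]
grip_width: -0.0
grasp_force: 1.1
```

Call:
step_arm --pt "0.001 0 0 0" --pt "0.002 0 0 0" --pt "0.003 0 0 0" --pt "0.003 0 0 0" --pt "0.003 0 0 0"

```text
clock: 6.25
ee_pos: [0.5769, -0.1295, 0.0797]
tool_rot: [0.0, 0.988, 0.154, -0.002]
contact_force: [-9.0, -0.9, 5.8]
grip_width: -0.0003
grasp_force: 5.2
```

Call:
step_arm --pt "0.001 0 0 0" --pt "0.001 0 0 0" --pt "-0.008 0 0 0" --pt "-0.016 0 0 0" --pt "-0.022 0 0 0" --pt "-0.022 0 0 0"

```text
clock: 6.85
ee_pos: [0.5654, -0.1332, 0.08]
tool_rot: [0.0, 0.988, 0.154, 0.0]
contact_force: [-0.3, 0.0, -0.3]
grip_width: 0.0001
grasp_force: 0.0
```

```bash
python3 - <<'E'
from h import *
o=ctrl.get_obs(); print(o['clock'],o['ee_pos'],o['contact_force'])
for n in ['side']:
    p=imaging.read_camera(n)
    c=p['pixels'][170:290,190:340]; cv2.imwrite('pics/s4c.png',cv2.resize(c,None,fx=4,fy=4,interpolation=cv2.INTER_CUBIC)[...,::-1])
    P=cloud(p)[170:290,190:340]; a=np.deg2rad(17.5); d=P-[.587,-.128,0]
    B=np.dstack([d[...,0]*np.cos(a)+d[...,1]*np.sin(a),-d[...,0]*np.sin(a)+d[...,1]*np.cos(a),d[...,2]])
    m=(abs(B[...,1])<.014)&(B[...,2]>.047)&(B[...,2]<.082)&(B[...,0]>-.013)&(B[...,0]<.025)
    print((B[m]*1000).round(0)[::4].tolist())
E
```

```text
6.85 [ 0.56544101 -0.13324503  0.07998584] [-0.30412065  0.04244067 -0.2847309 ]
[[0.0, -1.0, 66.0], [5.0, 12.0, 75.0], [0.0, 1.0, 64.0], [9.0, 11.0, 71.0], [2.0, 9.0, 70.0], [-2.0, -4.0, 58.0], [3.0, 14.0, 72.0], [-1.0, 1.0, 60.0], [6.0, 11.0, 66.0], [-0.0, 6.0, 62.0], [4.0, 13.0, 66.0], [-2.0, 7.0, 60.0], [2.0, 13.0, 64.0], [-3.0, 1.0, 53.0], [-1.0, 11.0, 60.0], [1.0, 13.0, 59.0], [-4.0, 1.0, 48.0], [-1.0, 11.0, 55.0]]
```

View pics/s4c.png

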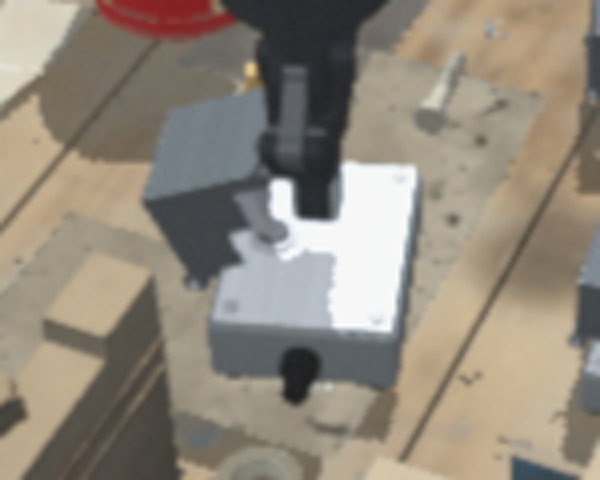

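The toggle at (260,215) leans back, with its near face level with the box origin at 58 mm height. Together with the force jump, that means it reached the stop. I'll draw the finger out and rise clear.

Call:
step_arm --pt "-0.01 0 0 0" --pt "-0.02 0 0 0" --pt "-0.03 0 0 0" --pt "-0.045 0 0 0" --pt "-0.07 0 0 0" --pt "-0.1 0 0 0" --pt "-0.1 0 0 0" --pt "-0.1 0 -0.07 0" --pt "-0.1 0 -0.14 0" --pt "-0.1 0 -0.2 0" --pt "-0.1 0 -0.2 0" --pt "-0.1 0 -0.2 0"

```text
clock: 8.1
ee_pos: [0.5091, -0.1514, 0.2006]
tool_rot: [0.001, 0.988, 0.154, 0.001]
contact_force: [0.2, 0.1, 0.4]
grip_width: 0.0001
grasp_force: 0.0
```

```bash
python3 - <<'E'
from h import *
o=ctrl.get_obs(); print(o['clock'],o['ee_pos'],o['contact_force'])
p=imaging.read_camera('wrist'); save(p,'w2.png'); P=cloud(p); q=P[np.isfinite(P[...,0])]
m=(abs(q[:,0]-.59)<.09)&(abs(q[:,1]+.12)<.1)
s=q[m&(q[:,2]>.07)&(q[:,2]<.13)]; r=cv2.minAreaRect(s[:,:2].astype(np.float32)*1000); print(r,cv2.boxPoints(r).round(0).tolist(),np.percentile(s[:,2],[5,50,95]))
p=imaging.read_camera('side')
for t in ['spacer_ring','brass_fitting','bolt']:
    for d in imaging.boxes_of(p,t)[:2]: print(t,round(d['score'],2),w(p,d['position']).round(3))
E
```

```text
8.1 [ 0.50910688 -0.15136452  0.20063949] [0.18988121 0.09548334 0.40412768]
((588.563232421875, -127.6795883178711), (60.261314392089844, 59.9969482421875), 17.162553787231445) [[551.0, -108.0], [569.0, -165.0], [626.0, -147.0], [609.0, -90.0]] [0.08839906 0.08993113 0.09111603]
spacer_ring 0.75 [ 0.537 -0.018  0.012]
brass_fitting 0.4 [ 0.639 -0.229  0.028]
bolt 0.52 [ 0.572 -0.273  0.006]
```

View pics/w2.png

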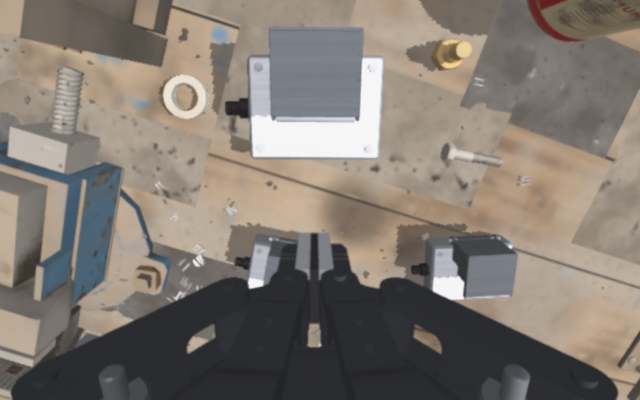

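The guard's front edge (row 122) and roof height are the same as at the start, so it's shut. The ring (184,97), fitting (452,53) and bolt (472,155) haven't moved.

```bash
python3 -c "
from station import ctrl
print(ctrl.hand_in())"
```

```text
the job is handed in; nothing more can be done
None
```

I pushed the toggle to its far stop with the guard held up, the guard dropped shut, and the ring, fitting and bolt were not moved; the job was handed in at about 8 s, and no verdict was returned.

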